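# Set the stock tags on the parts-bin rack

## Robot

A 7-joint arm with a two-finger parallel gripper is mounted at the origin on the work surface. World frame = base frame: x ahead of the robot, y to its left, z up, the work surface at z = 0. Lengths are in m, angles in rad, forces in N, time in s.
With the tool pointing down it reaches from about 0.4 to 0.85 m from the base axis. Payload 4.5 kg.
Tool frame: the origin (TCP) lies at the very end of the fingers, on their centre line; the grasp point (between the pads) lies 19 mm behind it (r.pinch_z is the distance from the TCP to the grasp point, in m); x points along the fingers, y is the direction in which the jaws open and shut, and the axes are right-handed (so a half turn about x gives the same grasp; the last joint's range is limited). The gripper opens to 88 mm and grips with 3 to 60 N. Pads are 18 mm wide; open, the fingers measure 123 mm over their backs; the gripper's body (75 mm by 187 mm) begins 45 mm behind the grasp point.
Start: joints at [1.328, 0.689, -0.195, 1.565, 0.157, 0.902, -0.215], TCP at [0.171, -0.601, 0.239] pointing down, gripper open.
Joint ranges: [-3.01, 3.01], [-0.46, 2.08], [-1.47, 1.51], [0.13, 2.56], [-1, 4.14], [0.04, 2.09], [-2.66, 2.66]. Speed limits (rad/s): [2.57, 2.57, 3.14, 3.14, 3.14, 3.14, 3.14].

## Interface

Orientations are given as a unit quaternion [x, y, z, w].
In Python, from plant import telemetry, cams, job, r gives the robot as it stands.
- The arm moves only by the tool send_rows, never from a script. Its argument "commands" is one flat list of numbers, 7 for each row, row after row: the shift along the world's x, y, z as a fraction of full scale, then the turn, a rotation vector about the world's x, y, z as a fraction of full scale, then the closure, from 0 (fully open) to 1 (shut). In form: [dx, dy, dz, wx, wy, wz, claw, dx, dy, dz, wx, wy, wz, claw, ...]. A call has 1 to 12 rows; each row shifts and turns the pose as measured when the row begins; what a row does not reach is not made up. Full scale, the value 1, is 250 mm for a shift and 90 degrees for a turn. A row lasts 1/10 s, in which the tool goes at most 50 mm and 8.59 degrees, less where a joint would pass 70% of its speed; a pose out of reach is approached as far as the arm can. A call with a number of a shift or a turn outside -1 to 1 is refused whole. A call with a gripper value outside its range is refused whole. The fingers move at their own pace and stop on an object; "newtons" is the grip in N (left out, the last holds). Time passes only in rows, so rows that do not move let the fingers close. It gives the time, the measured TCP pose, the force and the opening at its end, in the units of the state.
- telemetry.get_state(): the state, without advancing time (a new reading comes with each control period).
- cams.snapshot(name): name is "scene" or "top" or "wrist"; returns a dict with "image" (400x640x3 uint8, blue, green, red), "intrinsics" (3x3 intrinsics, pixels), "world_to_cam" (4x4, takes a point from world to camera coordinates). Camera axes: x right, y down, z forward; pixel columns grow to the right and rows downward; lengths in m; the calibration is good to about 2 mm. A picture is of the moment at which its call begins. There is no depth.
- job.finish_job(): hands the job in, once; it reports no verdict.
The state is a dict: "clock": time; "q": joint angles; "qd": joint speeds; "joint_torque": joint torques, N m; "tool_pos": TCP position; "eef_rot": TCP orientation; "contact_force": force on the tool from outside, world axes, zero at the start; "moment": the same for the moment, N m; "opening": opening from 0.0 (shut) to 1.0 (fully open).
Only numpy, scipy, OpenCV 4.12 (cv2) and the standard library are available. Lean on these libraries where they do the work, as an engineer would, in place of code of your own. Each camera call takes 0.05 s, during which the arm holds its last target.

## Task

Some of the red and green flip tags in front of the blue parts bins are out of date. Gently push each wrong tag over on its hinge with a fingertip, so that only the full bins show green and the nearly empty ones show red. Do not pinch the tags, and do not pick up or shift the bins or anything else on the bench.

Things in the scene. Friction and masses are not known exactly. Their poses are not given: they have to be found in the camera images.
- rack: fixed bin rack: grey deck 600 mm long (y), 264 deep (x -32 to +232 mm), top 12 mm above the bench; along its front edge a tag board 600 x 64 mm, flat top 30 mm above the bench. Origin on the bench under the board's middle; x points from tags back to bins, y left as seen from the robot. Tags stand at x = 0, y = -210, -70, 70, 210 mm, each in front of its own bin. Place and yaw vary
- tag_1_hinge (a point): tag 1: middle of its hinge pin, which lies along rack x, 10 mm above the tag board, 40 mm above the bench; axes as the rack's. A bracket 60 (x) by 36 mm (y), at most 17 mm above the board, carries a stiff glossy leaf 46 mm wide along the pin, 5 mm thick, free edge 48 mm from the pin, about 18 g. Place varies
- tag_1 (a joint): lean of tag 1's leaf (rad): 0 upright; +0.87 resting to rack -y, green face up; -0.87 resting to rack +y, red face up. At rest it slopes 40 deg above the board, free edge 37 mm beside and 31 mm above the pin. A light level push (under 1 N) on the free edge from its underside, towards the pin, swings it up; past upright it drops by itself to the other rest
- tag_2_hinge (a point): tag 2: middle of its hinge pin, which lies along rack x, 10 mm above the tag board, 40 mm above the bench; axes as the rack's. Same make and behaviour as tag 1. Place varies
- tag_2 (a joint): lean of tag 2's leaf (rad): 0 upright; +0.87 resting to rack -y, green face up; -0.87 resting to rack +y, red face up. Rests and moves as tag 1
- tag_3_hinge (a point): tag 3: middle of its hinge pin, which lies along rack x, 10 mm above the tag board, 40 mm above the bench; axes as the rack's. Same make and behaviour as tag 1. Place varies
- tag_3 (a joint): lean of tag 3's leaf (rad): 0 upright; +0.87 resting to rack -y, green face up; -0.87 resting to rack +y, red face up. Rests and moves as tag 1
- tag_4_hinge (a point): tag 4: middle of its hinge pin, which lies along rack x, 10 mm above the tag board, 40 mm above the bench; axes as the rack's. Same make and behaviour as tag 1. Place varies
- tag_4 (a joint): lean of tag 4's leaf (rad): 0 upright; +0.87 resting to rack -y, green face up; -0.87 resting to rack +y, red face up. Rests and moves as tag 1
- bin_a: loose blue open-fronted stacking bin, 150 mm deep, 112 mm wide, 75 mm high (front lip 42 mm), BRIM-FULL: heaped to the rim with brass standoffs. Origin at the centre of its underside, 12 mm above the bench and 135 mm behind (rack +x) the hinge of its own tag. Which place it stands in varies
- bin_b: loose blue open-fronted stacking bin, 150 mm deep, 112 mm wide, 75 mm high (front lip 42 mm), BRIM-FULL: heaped to the rim with silver capacitors. Origin at the centre of its underside, 12 mm above the bench and 135 mm behind (rack +x) the hinge of its own tag. Which place it stands in varies
- bin_c: loose blue open-fronted stacking bin, 150 mm deep, 112 mm wide, 75 mm high (front lip 42 mm), NEARLY EMPTY: four white connectors on the bare blue floor. Origin at the centre of its underside, 12 mm above the bench and 135 mm behind (rack +x) the hinge of its own tag. Which place it stands in varies
- bin_d: loose blue open-fronted stacking bin, 150 mm deep, 112 mm wide, 75 mm high (front lip 42 mm), NEARLY EMPTY: four grey knobs on the bare blue floor. Origin at the centre of its underside, 12 mm above the bench and 135 mm behind (rack +x) the hinge of its own tag. Which place it stands in varies
- screwdriver: loose screwdriver with an orange handle, 170 mm, lying on the bench in front of the rack. Origin under its middle
- circuit_board: loose dark green circuit board 75 x 100 mm, up to 18 mm high, lying on the bench in front of the rack. Origin under its centre
- solder_spool: loose solder spool standing on the bench off the left end of the rack, 56 mm across, 50 mm high. Origin under its centre
- parts_jar: loose amber jar with a white cap standing on the bench off the right end of the rack, 52 mm across, 75 mm high. Origin under its centre
Mind the look-alikes: they are no part of the job. What is shaped like the bin_c but turquoise is not meant.

How it is judged:
By the outcome, as a careful person would: the job done as asked, in the order asked, and still so for the second after the job is handed in, with the robot touching nothing.
It also fails if it takes over 51 s, if anything falls off the work surface, if the arm or the gripper's body presses on something with over 40 N, if the wrist force passes 120 N, or if a joint passes its speed limit or range.

## Working session

There is one attempt and no reset: what is moved stays moved. The work goes in short steps, Python scripts to look and compute and a tool call to move; the robot and the scene stay as the last step left them, time stands still between calls to the robot, and variables do not carry over. Pictures are saved under pics/ and viewed, and the job is handed in when it is done.

Besides the shell and the picture viewer there is one more tool, called after ">>>" as name(argument=value, ...), one argument or row to a line, values as JSON. send_rows: Moves the arm, as the interface text tells. Its arguments: {"type":"object","properties":{"commands":{"type":"array"},"newtons":{"type":"number"}},"required":["commands"]}

```bash
mkdir -p pics; python3 - <<'E'
from plant import telemetry, cams, job, r
import cv2,pickle
s=telemetry.get_state();print(s)
for n in ("scene","top"):
    d=cams.snapshot(n);cv2.imwrite(f"pics/{n}0.png",d["image"]);pickle.dump(d,open(f"{n}0.pkl","wb"));print(n,d["intrinsics"],d["world_to_cam"])
E
```

```text
{'clock': 0.0, 'q': array([ 1.32780312,  0.68994392, -0.19457223,  1.56634054,  0.15728639,
        0.90252049, -0.21508639]), 'qd': array([ 0.00061363,  0.00126678, -0.00035504,  0.00075751,  0.00054742,
       -0.00078156,  0.00157016]), 'joint_torque': array([ 8.14077612e-04, -5.27567625e+01, -1.26680128e+00, -1.53428507e+01,
       -5.27575251e-02,  6.53526688e-03,  1.44939736e-04]), 'tool_pos': array([ 0.17060574, -0.60060226,  0.23793746]), 'eef_rot': array([-0.70021809, -0.09822751,  0.70045976, -0.09696448]), 'contact_force': array([-0.85055497,  1.17536024,  0.76447124]), 'moment': array([ 0.04877326, -0.02675644,  0.06180696]), 'opening': 0.9958891242730293}
scene [[373.47459016   0.         321.45337812]
 [  0.         373.47459016 200.5624598 ]
 [  0.           0.           1.        ]] [[-0.87540796  0.48326207 -0.01089363  0.47004984]
 [ 0.42536901  0.75944099 -0.49225054 -0.22328997]
 [-0.22961295 -0.43555386 -0.87038539  1.09515862]
 [ 0.          0.          0.          1.        ]]
top [[450.36898773   0.         323.91245752]
 [  0.         450.36898773 199.39863452]
 [  0.           0.           1.        ]] [[-0.00429894 -0.99993476  0.01058244  0.01083497]
 [-0.98496364  0.00240639 -0.17274501  0.52100164]
 [ 0.17270827 -0.01116594 -0.98490973  1.09241739]
 [ 0.          0.          0.          1.        ]]
```

View pics/scene0.png

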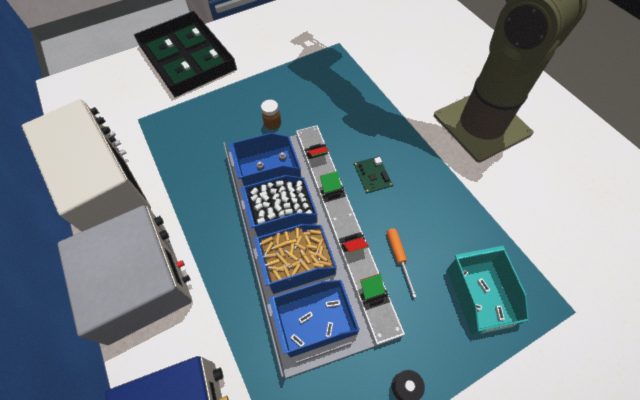

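View pics/top0.png

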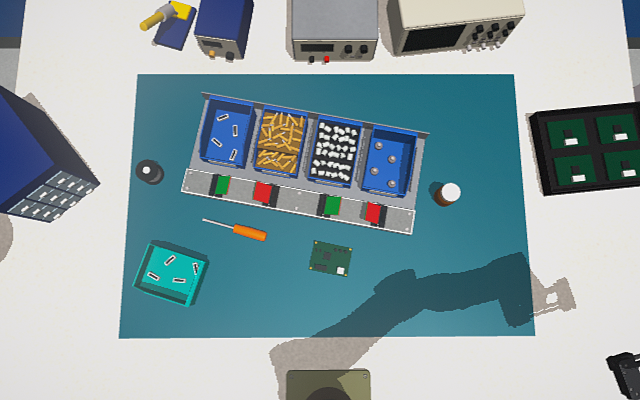

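The top view shows, left to right (rack +y to −y):

| Bin | Contents | State | Tag | Tag pixel | Verdict |
|---|---|---|---|---|---|
| Leftmost | white connectors | empty | green | (222,184) | wrong |
| Second | brass standoffs | full | red | (263,192) | wrong |
| Third | capacitors | full | green | (330,206) | right |
| Rightmost | knobs | empty | red | (374,212) | right |

The look-alikes are the turquoise bin (170,272), which is off the rack, and the green circuit board (330,257). Next I'll measure and check close up.

```bash
cat > h.py <<'E'
import numpy as np,cv2,pickle
def ray(d,u,v,z):
    K=d["intrinsics"];T=d["world_to_cam"];R=T[:3,:3];t=T[:3,3]
    c=-R.T@t;w=R.T@np.linalg.solve(K,[u,v,1.]);return c+w*(z-c[2])/w[2]
def proj(d,p):
    q=d["intrinsics"]@(d["world_to_cam"]@np.append(p,1))[:3];return q[:2]/q[2]
def blobs(d,col,amin=60):
    h=cv2.cvtColor(d["image"],cv2.COLOR_BGR2HSV)
    if col=="g": m=cv2.inRange(h,(50,150,70),(70,255,255))
    else: m=cv2.inRange(h,(0,180,90),(4,255,255))|cv2.inRange(h,(175,180,90),(180,255,255))
    n,l,s,c=cv2.connectedComponentsWithStats(m)
    return [(c[i].round(1).tolist(),s[i].tolist(),cv2.boxPoints(cv2.minAreaRect(np.argwhere(l==i)[:,::-1].astype(np.float32))).round(1).tolist()) for i in range(1,n) if s[i][4]>=amin]
E
python3 - <<'E'
from h import *
from scipy.spatial.transform import Rotation as R
d=pickle.load(open("top0.pkl","rb"));s=pickle.load(open("scene0.pkl","rb"))
im=d["image"]
cv2.imwrite("pics/crop_top.png",cv2.resize(im[80:250,160:460],None,fx=2.6,fy=2.6,interpolation=cv2.INTER_CUBIC))
for n,x in (("top",d),("scene",s)):
  for c in "gr":
    for b in blobs(x,c): print(n,c,b[0],b[1][4],b[2])
print(R.from_quat([-0.70021809,-0.09822751,0.70045976,-0.09696448]).as_matrix().round(3))
E
```

```text
top g [222.1, 183.9] 108 [[214.60000610351562, 192.89999389648438], [219.0, 173.6999969482422], [229.39999389648438, 176.10000610351562], [225.0, 195.3000030517578]]
top g [331.8, 204.9] 239 [[323.6000061035156, 213.0], [327.0, 194.60000610351562], [340.3999938964844, 197.10000610351562], [337.0, 215.5]]
top r [262.0, 192.1] 263 [[252.5, 199.10000610351562], [256.8999938964844, 181.5], [271.5, 185.10000610351562], [267.1000061035156, 202.8000030517578]]
top r [372.5, 212.5] 225 [[364.79998779296875, 221.10000610351562], [368.0, 201.8000030517578], [380.3999938964844, 203.89999389648438], [377.1000061035156, 223.1999969482422]]
scene g [330.3, 182.1] 288 [[319.8999938964844, 175.8000030517578], [336.6000061035156, 171.60000610351562], [340.79998779296875, 188.3000030517578], [324.1000061035156, 192.5]]
scene g [372.4, 286.7] 368 [[359.5, 281.5], [379.8999938964844, 274.70001220703125], [385.6000061035156, 291.79998779296875], [365.20001220703125, 298.6000061035156]]
scene r [317.5, 150.5] 75 [[308.6000061035156, 150.60000610351562], [326.1000061035156, 146.1999969482422], [327.1000061035156, 150.5], [309.70001220703125, 154.8000030517578]]
scene r [355.1, 244.3] 192 [[343.6000061035156, 242.6999969482422], [364.29998779296875, 236.1999969482422], [367.20001220703125, 245.60000610351562], [346.5, 252.10000610351562]]
[[-0.001  0.273 -0.962]
 [ 0.002 -0.962 -0.273]
 [-1.    -0.002  0.   ]]
```

View pics/crop_top.png

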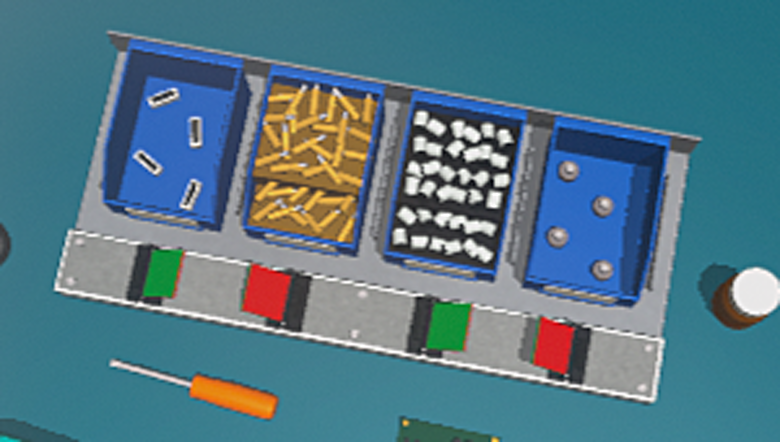

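The crop confirms the choice: the left two tags are wrong, and both wrong leaves lean into the gap between them. The board corners are at about (70,230), (55,291), (662,340) and (656,401) in crop pixels. I'll use them to get the rack pose.

```bash
python3 - <<'E'
from h import *
d=pickle.load(open("top0.pkl","rb"));s=pickle.load(open("scene0.pkl","rb"))
im=d["image"]
# board outline: bright low-saturation line + grey board
hsv=cv2.cvtColor(im,cv2.COLOR_BGR2HSV)
crop=[(70,230),(55,291),(656,401),(662,340)]
P=np.array([ray(d,160+u/2.6,80+v/2.6,.03) for u,v in crop])
print(P.round(4)); L=lambda a,b:np.linalg.norm(P[a]-P[b])
print("sides",L(0,1),L(1,2),L(2,3),L(3,0))
o=P.mean(0); yd=(P[0]+P[1]-P[2]-P[3])[:2];yd/=np.linalg.norm(yd); xd=np.array([yd[1],-yd[0]])
print("origin",o,"ydir",yd,"xdir",xd,"yaw deg",np.degrees(np.arctan2(xd[1],xd[0])))
W=lambda x,y,z:np.append(o[:2]+x*xd+y*yd,z)
for n,y,sg in((4,.21,-1),(3,.07,1),(2,-.07,-1),(1,-.21,1)):
    ctr=W(0,y+sg*.0185,.0575)
    print(n,"hinge",W(0,y,.04).round(4),"leafmid top",proj(d,ctr).round(1),"scene",proj(s,ctr).round(1))
    e=W(0,y+sg*.037,.071);print("   edge",e.round(4),proj(d,e).round(1),proj(s,e).round(1))
print("gap point",W(0,.14,.06))
E
```

```text
[[ 0.6057  0.3625  0.03  ]
 [ 0.544   0.3742  0.03  ]
 [ 0.4336 -0.2145  0.03  ]
 [ 0.4937 -0.2227  0.03  ]]
sides 0.06279560873930289 0.5989753180933496 0.06057263190415587 0.5958043327814201
origin [0.51926246 0.07486006 0.03      ] ydir [0.18618799 0.98251414] xdir [ 0.98251414 -0.18618799] yaw deg -10.730402419702912
4 hinge [0.5584 0.2812 0.04  ] leafmid top [222.6 185.5] scene [373.  286.2]
   edge [0.5515 0.2448 0.071 ] [228.7 185.7] [370.4 276.3]
3 hinge [0.5323 0.1436 0.04  ] leafmid top [262.9 192.9] scene [355.9 244.1]
   edge [0.5392 0.18   0.071 ] [254.9 190.5] [359.3 249. ]
2 hinge [0.5062 0.0061 0.04  ] leafmid top [332.5 205.7] scene [330.8 181.8]
   edge [ 0.4993 -0.0303  0.071 ] [340.  206.2] [328.5 173. ]
1 hinge [ 0.4802 -0.1315  0.04  ] leafmid top [373.2 213.2] scene [318.2 150.5]
   edge [ 0.4871 -0.0951  0.071 ] [366.4 211.1] [320.3 152.7]
gap point [0.54532878 0.21241204 0.06      ]
```

The rack fit agrees: the sides are 599 × 62 mm, and the predicted leaf centres fall within about 2 px of the blobs in both views. Both wrong leaves can be pushed from the gap at (0.545, 0.212). First I'll shut the jaws and travel high, turning the jaws to lie along rack x.

>>> send_rows(
  commands=[0.11, 0.11, 0, 0, 0, 0.078, 1, 0.11, 0.11, 0, 0, 0, 0.078, 1, 0.11, 0.11, 0, 0, 0, 0.078, 1, 0.11, 0.11, 0, 0, 0, 0.078, 1, 0.11, 0.11, 0, 0, 0, 0.078, 1, 0.11, 0.11, 0, 0, 0, 0.078, 1, 0.11, 0.11, 0, 0, 0, 0.078, 1, 0.11, 0.11, 0, 0, 0, 0.078, 1, 0.11, 0.11, 0, 0, 0, 0.078, 1],
  newtons=10,
)

```text
clock: 1.0
tool_pos: [0.4164, -0.3473, 0.2347]
eef_rot: [-0.536, -0.458, 0.542, -0.457]
contact_force: [0.5, 0.2, 0.1]
opening: 0.209
```

>>> send_rows(
  commands=[0.043, 0.18, 0, 0, 0, 0, 1, 0.043, 0.18, 0, 0, 0, 0, 1, 0.043, 0.18, 0, 0, 0, 0, 1, 0.043, 0.18, 0, 0, 0, 0, 1, 0.043, 0.18, 0, 0, 0, 0, 1, 0.043, 0.18, 0, 0, 0, 0, 1, 0.043, 0.18, 0, 0, 0, 0, 1, 0.043, 0.18, 0, 0, 0, 0, 1, 0.043, 0.18, 0, 0, 0, 0, 1, 0.043, 0.18, 0, 0, 0, 0, 1, 0.043, 0.18, 0, 0, 0, 0, 1, 0.03, 0.1, 0, 0, 0, 0, 1],
)

```text
clock: 2.2
tool_pos: [0.5447, 0.1948, 0.2317]
eef_rot: [-0.535, -0.46, 0.541, -0.457]
contact_force: [0.3, 0.5, -0.1]
opening: 0.003
```

```bash
python3 - <<'E'
from h import *
from plant import telemetry,cams
from scipy.spatial.transform import Rotation as R
s=telemetry.get_state();p=s["tool_pos"];M=R.from_quat(s["eef_rot"]).as_matrix()
print(s["clock"],p.round(4),M.round(3),"jaw az",np.degrees(np.arctan2(M[1,1],M[0,1])),s["q"].round(2),s["opening"])
print("togo",(np.array([.545,.212])-p[:2]).round(4))
for n in("wrist","top"):
    d=cams.snapshot(n);cv2.imwrite(f"pics/{n}1.png",d["image"]);pickle.dump(d,open(n+"1.pkl","wb"))
E
```

```text
2.2 [0.5447 0.1948 0.2317] [[-0.008  0.987 -0.159]
 [-0.003 -0.159 -0.987]
 [-1.    -0.008  0.004]] jaw az -9.150650923201622 [-0.17  0.66 -0.43  1.7   0.34  0.86 -0.91] 0.003137138316618651
togo [0.0003 0.0172]
```

View pics/wrist1.png

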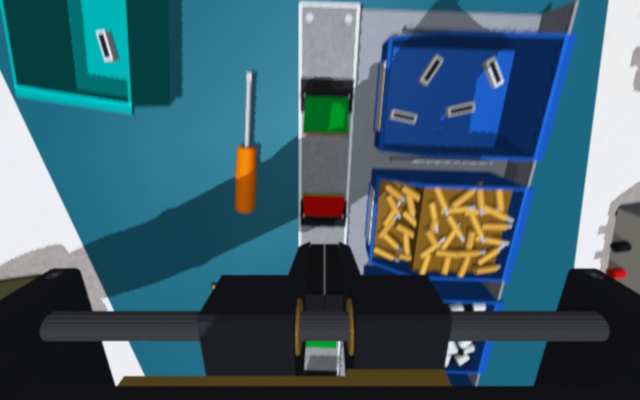

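The wrist view shows tag 4 green at (327,113) and tag 3 red at (323,207). I'll check the hinge estimate against it.

```bash
python3 - <<'E'
from h import *
d=pickle.load(open("wrist1.pkl","rb"))
for c in "gr":
  for b in blobs(d,c): print(c,b[0],b[1])
for n,p in(("edge4",[.5515,.2448,.071]),("hinge4",[.5584,.2812,.04]),("edge3",[.5392,.18,.071]),("hinge3",[.5323,.1436,.04])): print(n,proj(d,p).round(1))
for u,v in((326,133),(323,196)): print(ray(d,u,v,.071).round(4))
E
```

```text
g [326.0, 113.9] [304, 96, 45, 37, 1518]
g [320.4, 343.5] [305, 341, 31, 6, 181]
r [322.9, 205.9] [303, 197, 41, 20, 738]
r [616.4, 272.9] [607, 269, 19, 9, 133]
edge4 [323.1 135.9]
hinge4 [324.3  98.1]
edge3 [321.5 196.9]
hinge3 [321.2 217.6]
[0.5549 0.2472 0.071 ]
[0.541  0.1808 0.071 ]
```

>>> send_rows(
  commands=[0.006, 0.074, 0, 0, 0, -0.017, 1, 0, 0, 0, 0, 0, 0, 1, 0, 0, -0.12, 0, 0, 0, 1, 0, 0, -0.12, 0, 0, 0, 1, 0, 0, -0.12, 0, 0, 0, 1, 0, 0, -0.12, 0, 0, 0, 1, 0, 0, -0.08, 0, 0, 0, 1, 0, 0, 0, 0, 0, 0, 1],
)

```text
clock: 3.1
tool_pos: [0.5461, 0.1983, 0.0861]
eef_rot: [-0.54, -0.448, 0.552, -0.451]
contact_force: [-1.0, -1.3, -0.2]
opening: 0.005
```

>>> send_rows(
  commands=[0, 0.03, 0, 0, 0, 0, 1, 0, 0.03, 0, 0, 0, 0, 1, 0, 0, 0, 0, 0, 0, 1],
)

```text
clock: 3.4
tool_pos: [0.5473, 0.212, 0.0883]
eef_rot: [-0.541, -0.446, 0.552, -0.451]
contact_force: [-0.2, -0.7, 0.4]
opening: 0.003
```

```bash
python3 - <<'E'
from h import *
from plant import telemetry,cams
from scipy.spatial.transform import Rotation as R
s=telemetry.get_state();p=s["tool_pos"];M=R.from_quat(s["eef_rot"]).as_matrix()
print(s["clock"],p.round(4),M.round(3),s["contact_force"],s["qd"].round(3))
E
```

```text
3.4 [0.5473 0.212  0.0883] [[-0.008  0.981 -0.195]
 [-0.015 -0.195 -0.981]
 [-1.    -0.005  0.016]] [-0.16145513 -0.66026849  0.36983926] [ 0.012 -0.017  0.008  0.003  0.002  0.011  0.008]
```

In the middle of the gap. Going down to about z = 0.060.

>>> send_rows(
  commands=[0, 0, -0.04, 0, 0, 0, 1, 0, 0, -0.04, 0, 0, 0, 1, 0, 0, -0.03, 0, 0, 0, 1, 0, 0, 0, 0, 0, 0, 1],
)

```text
clock: 3.8
tool_pos: [0.5485, 0.2128, 0.0606]
eef_rot: [-0.542, -0.446, 0.551, -0.451]
contact_force: [-0.8, -0.6, -0.4]
opening: 0.004
```

>>> send_rows(
  commands=[0.007, 0.039, 0, 0, 0, 0, 1, 0.007, 0.039, 0, 0, 0, 0, 1, 0.007, 0.039, 0, 0, 0, 0, 1, 0.007, 0.039, 0, 0, 0, 0, 1, 0.007, 0.039, 0, 0, 0, 0, 1],
)

```text
clock: 4.3
tool_pos: [0.5578, 0.2648, 0.0606]
eef_rot: [-0.542, -0.446, 0.551, -0.451]
contact_force: [0.4, -1.2, 0.1]
opening: 0.005
```

>>> send_rows(
  commands=[0.004, 0.028, 0, 0, 0, 0, 1, 0.004, 0.028, 0, 0, 0, 0, 1, 0, 0, 0, 0, 0, 0, 1],
)

```text
clock: 4.6
tool_pos: [0.56, 0.2837, 0.061]
eef_rot: [-0.543, -0.447, 0.55, -0.451]
contact_force: [-0.5, 0.3, -0.8]
opening: 0.006
```

```bash
python3 - <<'E'
from h import *
from plant import telemetry,cams
print(telemetry.get_state()["contact_force"])
a=[cams.snapshot(n)["image"] for n in("wrist","scene")]
cv2.imwrite("pics/w2.png",a[0][:300]);cv2.imwrite("pics/s2.png",cv2.resize(a[1][100:360,200:460],None,fx=2.3,fy=2.3))
E
```

```text
[-0.4822762   0.25964745 -0.76124896]
```

View pics/w2.png

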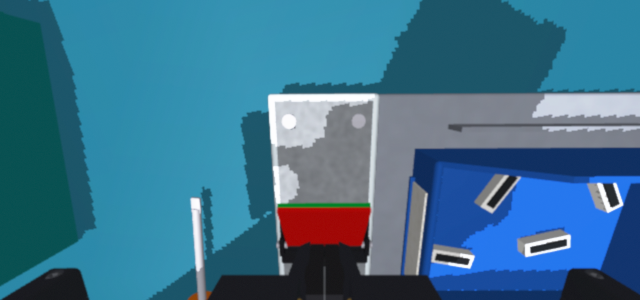

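View pics/s2.png

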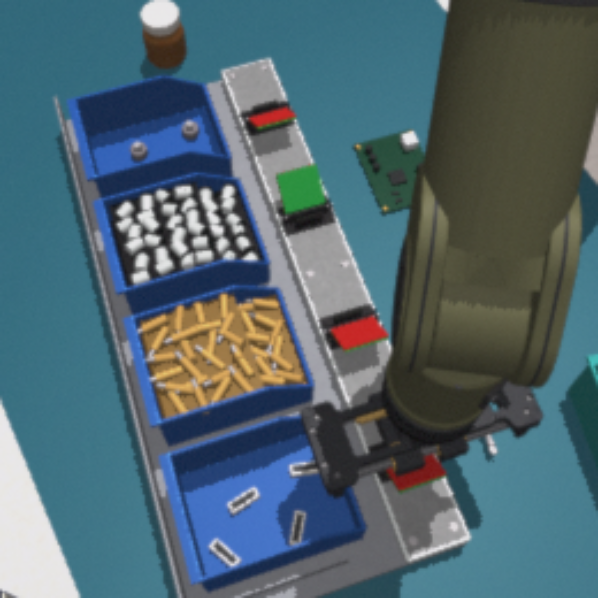

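Tag 4 has dropped to red (wrist view, (323,225)) and is clear of the finger. Now back across the gap and push tag 3 towards −y.

>>> send_rows(
  commands=[-0.013, -0.07, 0, 0, 0, 0, 1, -0.013, -0.07, 0, 0, 0, 0, 1, -0.013, -0.07, 0, 0, 0, 0, 1, -0.013, -0.07, 0, 0, 0, 0, 1, 0, 0, 0, 0, 0, 0, 1],
)

```text
clock: 5.2
tool_pos: [0.5461, 0.206, 0.0607]
eef_rot: [-0.542, -0.445, 0.552, -0.451]
contact_force: [0.6, 1.4, -0.7]
opening: 0.01
```

>>> send_rows(
  commands=[-0.008, -0.039, 0, 0, 0, 0, 1, -0.008, -0.039, 0, 0, 0, 0, 1, -0.008, -0.039, 0, 0, 0, 0, 1, -0.008, -0.039, 0, 0, 0, 0, 1, -0.008, -0.039, 0, 0, 0, 0, 1],
)

```text
clock: 5.7
tool_pos: [0.5362, 0.1576, 0.0611]
eef_rot: [-0.543, -0.446, 0.55, -0.452]
contact_force: [0.2, -0.1, 0.8]
opening: 0.004
```

>>> send_rows(
  commands=[-0.005, -0.03, 0, 0, 0, 0, 1, -0.005, -0.03, 0, 0, 0, 0, 1, 0, 0, 0, 0, 0, 0, 1],
)

```text
clock: 6.0
tool_pos: [0.5331, 0.1388, 0.061]
eef_rot: [-0.542, -0.445, 0.551, -0.451]
contact_force: [0.4, 0.6, -0.3]
opening: 0.009
```

```bash
python3 - <<'E'
from h import *
from plant import telemetry,cams
print(telemetry.get_state()["contact_force"])
cv2.imwrite("pics/s3.png",cv2.resize(cams.snapshot("scene")["image"][100:360,200:460],None,fx=2.3,fy=2.3))
E
```

```text
[ 0.43636757  0.5583369  -0.34980982]
```

View pics/s3.png

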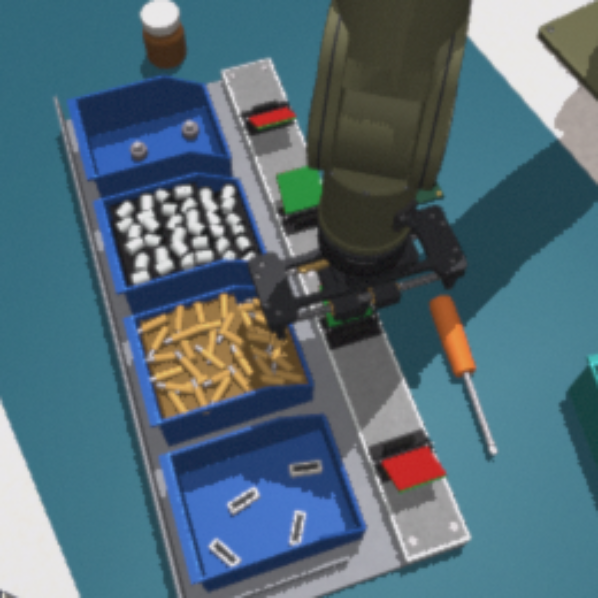

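Tag 4 is red (413,467), and green shows at tag 3 (350,312). I'll back off along +y, then lift and clear the view.

>>> send_rows(
  commands=[0.013, 0.07, 0, 0, 0, 0, 1, 0.013, 0.07, 0, 0, 0, 0, 1, 0.013, 0.07, 0, 0, 0, 0, 1, 0, 0, 0, 0, 0, 0, 1, 0, 0, 0.16, 0, 0, 0, 1, 0, 0, 0.16, 0, 0, 0, 1, 0, 0, 0.16, 0, 0, 0, 1, 0, 0, 0.16, 0, 0, 0, 1, -0.1, 0.1, 0.1, 0, 0, 0, 1, -0.1, 0.1, 0, 0, 0, 0, 1, -0.1, 0.1, 0, 0, 0, 0, 1, 0, 0, 0, 0, 0, 0, 1],
)

```text
clock: 7.25
tool_pos: [0.464, 0.2838, 0.2534]
eef_rot: [-0.542, -0.45, 0.547, -0.452]
contact_force: [0.5, 0.3, -0.1]
opening: 0.007
```

```bash
python3 - <<'E'
from h import *
from plant import telemetry,cams
s=telemetry.get_state();print(s["clock"],s["contact_force"],abs(s["qd"]).max())
for n in("top","scene"):
    d=cams.snapshot(n);cv2.imwrite(f"pics/{n}4.png",d["image"])
    for c in "gr":
        for b in blobs(d,c,40): print(n,c,b[0],b[1][4])
E
```

```text
7.25 [ 0.4807383   0.25950672 -0.1497584 ] 0.07914627312506663
top g [276.8, 194.7] 218
top g [331.6, 204.7] 225
top r [207.4, 181.8] 272
top r [372.5, 212.5] 227
scene g [330.3, 182.1] 287
scene g [349.8, 230.4] 321
scene r [317.6, 150.5] 73
scene r [379.0, 303.1] 283
```

View pics/top4.png

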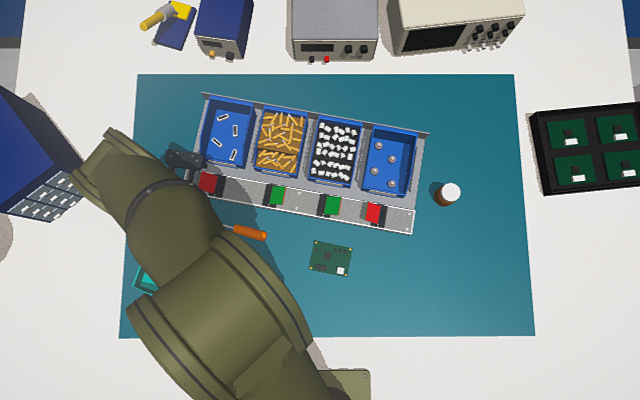

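View pics/scene4.png

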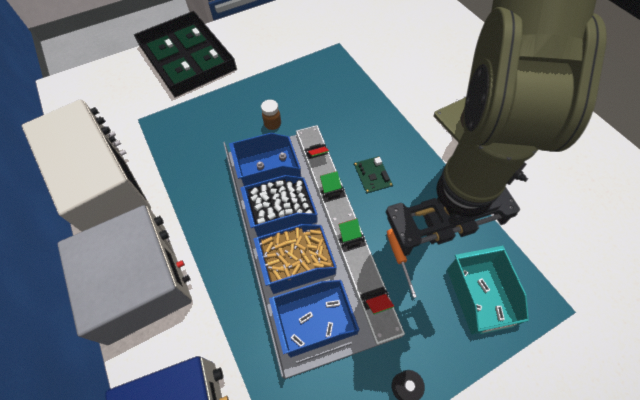

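Both views now show red (207,182), green (277,195), green (332,205), red (373,213) from left to right. Everything else is where it was, and the arm is clear.

```bash
python3 -c "
from plant import job
print(job.finish_job())"
```

```text
the job is handed in; nothing more can be done
None
```

I flipped the two wrong tags with the shut fingertips and handed the job in at about 7.3 s. Tag 4, in front of the nearly empty connector bin, went from green to red. Tag 3, in front of the full brass-standoff bin, went from red to green.

The last top and scene pictures show both full bins green and both nearly empty bins red. The two tags that were already right did not move, and the bins and the other loose items look unmoved by eye. The arm was clear of everything, and the force readings between moves never went above about 1.7 N, which is close to sensor noise. No checks failed. The only mismatches were position checks of a few millimetres, and one sideways correction of 18 mm that moved only 3.5 mm, which I repeated before going down beside the tags.

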